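# Close a wash cassette and lock its bayonet clamp bar

## Task

Get the grey wash cassette ready for the dishwasher: fold its two blue flaps down shut, one after the other. Then press the orange clamp bar fully down into its bayonet socket, and only after that swing it a quarter turn clockwise (seen from above) to its stop, so that it lies across both flaps. Leave the glasses and the mug standing where they are.

Things in the scene. Friction and masses are not known exactly. Their poses are not given: they have to be found in the camera images.
- cassette: grey slatted plastic box fixed to the bench, 170 mm (its x) by 220 mm (its y), rim 85 mm high; origin at the centre of its underside on the bench, z up. A fixed bridge 36 mm wide runs along its x through the middle (y = 0), top 91 mm above the bench. Its y axis points to the left flap, its -x side faces the robot (turned up to 0.3 rad)
- flap_left (a joint): hinge of the blue flap on the cassette's +y side, rad: 0 = shut, flush with the bridge; pi/2 = standing upright; starts open at 1.3 to 1.75. The stiff hinge (about 0.13 N m) stays where it is left. The panel is 160 mm (along cassette x) by 88 mm (hinge to free edge), 6 mm thick, and folds inwards over its hinge line
- flap_right (a joint): the same for the blue flap on the cassette's -y side
- flap_left_hinge (a point): middle of the left flap's hinge line, at cassette (0, +106, 85) mm; the panel's under (inner) face passes through this line, the outer face lies 6 mm beyond it
- flap_right_hinge (a point): middle of the right flap's hinge line, at cassette (0, -106, 85) mm
- flap_left_edge (a point): middle of the left flap's free edge, on its outer face (the face that is up when shut), 88 mm from the hinge line; moves with the flap
- flap_right_edge (a point): middle of the right flap's free edge, on its outer face; moves with the flap
- lock_press (a joint): how far the orange clamp bar is pressed down into its socket, m: 0 = up (start), 0.014 = fully down on the stop. A seal holds the bar at any height (about 8 N to push it down); it does not spring back
- lock_turn (a joint): turn of the clamp bar about its upright axis, rad, growing clockwise seen from above: 0 = lying along the bridge (start), pi/2 = across both flaps, on the stop. Bayonet lugs block turning until the bar is at least 11 mm down. Friction about 0.15 N m; it stays where it is left
- lock_hub (a point): top centre of the bar's round hub (42 mm across), on the turning axis, above the cassette's centre: 133 mm above the bench when up, 119 mm when fully down. The bar is 132 mm long, 26 mm wide, its flat top 9 mm below the hub top and its underside 23 mm below the hub top; when fully down it clears the shut flaps by 2 to 5 mm
- post_near (a point): top centre of the upright round push post (22 mm across, 25 mm high above the bar, top 16 mm above the hub top) near the robot's end of the bar, 54 mm from the turning axis; at cassette -x at the start, at cassette +y when locked; moves with the bar
- post_far (a point): the like post at the far end of the bar, at cassette +x at the start, at cassette -y when locked
- mug: white mug 92x127x107 mm standing on the bench to the right of the cassette; bystander; origin at its underside
- drain_glass_1: clear tumbler 76 mm wide, 115 mm high, on the bench to the right; bystander; origin at its underside
- drain_glass_2: clear tumbler 68 mm wide, 90 mm high, on the bench to the right; bystander; origin at its underside
- drain_glass_3: clear tumbler 70 mm wide, 120 mm high, on the bench to the right; bystander; origin at its underside

How it is judged:
On the way, in this order (a step that is already met when the one before it is completed fails the run):
1. one flap is folded shut, the other still open, the clamp bar still up (((value of joint flap_left below 0.1 rad and value of joint flap_right above 0.3 rad) or (value of joint flap_right below 0.1 rad and value of joint flap_left above 0.3 rad)) and value of joint lock_press below 0.006 m), for 0.2 s.
2. both flaps are shut, the clamp bar still up (value of joint each of flap_left, flap_right below 0.1 rad and value of joint lock_press below 0.006 m), for 0.2 s.
3. the clamp bar is pressed down, not yet turned (value of joint each of flap_left, flap_right below 0.12 rad and value of joint lock_press above 0.011 m and value of joint lock_turn below 0.3 rad), for 0.1 s.
At the end, for the whole second after the job is handed in: Both flaps shut (within 0.1 rad of flush), the clamp bar down (at least 10.5 mm of its 14 mm) and turned across them (at least 1.4 of 1.57 rad), at rest (value of joint each of flap_left, flap_right below 0.1 rad and value of joint lock_press above 0.0105 m and value of joint lock_turn above 1.4 rad and velocity of joint lock_turn below 0.05 rad/s); the robot touches nothing.
It fails at once if the mug or a glass is pushed more than 50 mm away or knocked over (distance of any of mug, drain_glass_1, drain_glass_2, drain_glass_3 from where it was at the start of the episode above 0.05 m or angle between any of mug, drain_glass_1, drain_glass_2, drain_glass_3's own z axis and vertical above 0.6 rad).
It also fails if it takes over 58 s, if anything falls off the work surface, if the arm or the gripper's body presses on something with over 40 N, if the wrist force passes 120 N, or if a joint passes its speed limit or range.

## Robot

A 7-joint arm with a two-finger parallel gripper is mounted at the origin on a cart in front of the work surface, level with it; the furniture and walls round the work are solid. World frame = base frame: x ahead of the robot, y to its left, z up, the work surface at z = 0. Lengths are in m, angles in rad, forces in N, time in s.
With the tool pointing down it reaches from about 0.425 to 0.875 m from the base axis. Payload 4.7 kg.
Tool frame: the origin (TCP) lies between the finger pads; the fingertips stand 14 mm ahead of it and the grasp point (between the pads) lies 5 mm behind it; z points along the fingers, y is the line along which they close (so a half turn about z gives the same grasp; the last joint's range is limited). The gripper opens to 87 mm and grips with 3 to 60 N. Pads are 19 mm wide; open, the fingers measure 117 mm over their backs; the gripper's body (75 mm by 190 mm) begins 51 mm behind the grasp point.
Start: joints at [1.281, 0.321, -0.07, 1.45, 0.023, 1.371, -0.057], TCP at [0.194, -0.62, 0.237] pointing down, gripper open.
Joint ranges: [-2.86, 2.86], [-0.3, 2.09], [-1.38, 1.24], [0.06, 2.45], [-1.56, 4.7], [0.09, 2.05], [-2.69, 2.69]. Speed limits (rad/s): [2.57, 2.57, 3.14, 3.14, 3.14, 3.14, 3.14].

## Interface

Orientations are given as a rotation vector (axis times angle).
In Python, from bench import ctrl gives the robot as it stands.
- The arm moves only by the tool step_arm, never from a script. Its argument "commands" is a list of rows, each an object with "travel": the shift along the tool's x, y, z in m, a list of three; "turn": the turn, a rotation vector about the tool's x, y, z in degrees, a list of three. A call has 1 to 5 rows; each row is the pose to reach, as a shift and turn from the pose commanded when the call began, along the tool's axes at that moment; what a row does not reach only later rows make up. A row lasts 1/10 s, in which the tool goes at most 50 mm and 8.59 degrees, less where a joint would pass 70% of its speed; a pose out of reach is approached as far as the arm can. A call with a gripper value outside its range is refused whole. "gripper" is the opening, from 0 (shut) to 1 (fully open), set as the call begins (left out, the last holds). The fingers move at their own pace and stop on an object; "force" is the grip in N (left out, the last holds). Time passes only in rows, so rows that repeat a pose let the fingers close. It gives the time, the measured TCP pose, the force, the opening and the grip force at its end, in the units of the state.
- ctrl.get_state(): the state, without advancing time (a new reading comes with each control period).
- ctrl.get_image(name): name is "side" or "top" or "wrist"; returns the picture (480x640x3 uint8, red, green, blue); there is no depth.
- ctrl.camera_model(name): a dict with "fx", "fy", "cx", "cy" (pixels), "k1" (the pictures are not rectified: a ray, as slopes to the right and down, at radius r is drawn at 1 + k1 r^2 times it, then the intrinsics apply), "R" (3x3) and "t" (3): a world point X has camera coordinates R X + t; the wrist camera has in their place "T_tool_cam" (4x4, takes a point from camera to tool coordinates, whose origin is the TCP and whose axes are the flange's). Camera axes: x right, y down, z forward; pixel columns grow to the right and rows downward; lengths in m; the calibration is good to about 2 mm. A picture is of the moment at which its call begins: read the wrist's pose just before it. camera_model takes no time and is no camera call.
- ctrl.close_job(): hands the job in; it is judged then, once.
The state is a dict: "time": time; "joint_positions": joint angles; "qd": joint speeds; "joint_torque": joint torques, N m; "position": TCP position; "tool_rot": TCP orientation; "ft_force": force on the tool from outside, world axes, zero at the start; "torque": the same for the moment, N m; "grip_width": opening from 0.0 (shut) to 1.0 (fully open); "grip_force": force on a finger pad.
Only numpy, scipy, OpenCV 4.12 (cv2) and the standard library are available. Lean on these libraries where they do the work, as an engineer would, in place of code of your own. Each camera call takes 0.05 s, during which the arm holds its last target. There are 200 camera calls.

## Working session

There is one attempt and no reset: what is moved stays moved. The work goes in short steps, Python scripts to look and compute and a tool call to move; the robot and the scene stay as the last step left them, time stands still between calls to the robot, and variables do not carry over. Pictures are saved under pics/ and viewed, at most 10 in all, crops included, and the job is handed in when it is done.

Besides the shell and the picture viewer there is one more tool, called after "Request:" by a JSON object that holds its "api" and its "payload". step_arm: Moves the arm, as the interface text tells. Its arguments: {"type":"object","properties":{"commands":{"type":"array"},"gripper":{"type":"number"},"force":{"type":"number"}},"required":["commands"]}

```bash
mkdir -p pics; ls; python3 - <<'E'
from bench import ctrl
import cv2,numpy as np
np.set_printoptions(precision=4,suppress=True)
for n in("side","top"):
    im=ctrl.get_image(n); cv2.imwrite(f"pics/{n}0.png",im[:,:,::-1])
    print(n,{k:np.array(v) for k,v in ctrl.camera_model(n).items()})
print(ctrl.camera_model("wrist"))
print(ctrl.get_state())
E
```

```text
pics
side {'fx': array(480.6611), 'fy': array(480.6611), 'cx': array(319.6811), 'cy': array(230.6442), 'k1': array(0.0314), 'R': array([[ 0.9998,  0.0178, -0.0043],
       [ 0.0033, -0.4055, -0.9141],
       [-0.018 ,  0.9139, -0.4054]]), 't': array([-0.5223,  0.1088,  1.2405])}
top {'fx': array(602.9035), 'fy': array(602.9035), 'cx': array(330.2286), 'cy': array(241.8294), 'k1': array(-0.125), 'R': array([[-0.0266, -0.9996, -0.0127],
       [-0.9873,  0.0282, -0.1561],
       [ 0.1564,  0.0083, -0.9877]]), 't': array([0.0173, 0.5331, 1.4668])}
{'fx': 377.3927899752451, 'fy': 377.3927899752451, 'cx': 317.3045037772066, 'cy': 239.45425021319016, 'k1': -0.03162729633408318, 'T_tool_cam': array([[ 0.0005, -0.9583, -0.2857,  0.079 ],
       [ 1.    ,  0.0009, -0.001 , -0.001 ],
       [ 0.0012, -0.2857,  0.9583, -0.1493],
       [ 0.    ,  0.    ,  0.    ,  1.    ]])}
{'time': 0.1, 'joint_positions': array([ 1.2811,  0.3217, -0.0701,  1.4516,  0.0226,  1.3708, -0.0569]), 'qd': array([-0.0007, -0.0013, -0.0004, -0.0034,  0.0008,  0.0001, -0.0007]), 'joint_torque': array([ -0.0011, -49.2573,  -0.4059, -31.34  ,  -0.0639,   0.0395,
         0.0001]), 'position': array([ 0.1943, -0.6198,  0.2356]), 'tool_rot': array([-3.1038, -0.4751,  0.0005]), 'ft_force': array([-0.1096, -0.7661,  0.2077]), 'torque': array([-0.0438, -0.0208,  0.0177]), 'grip_force': 0.0, 'grip_width': 0.998744671061317}
```

View pics/top0.png

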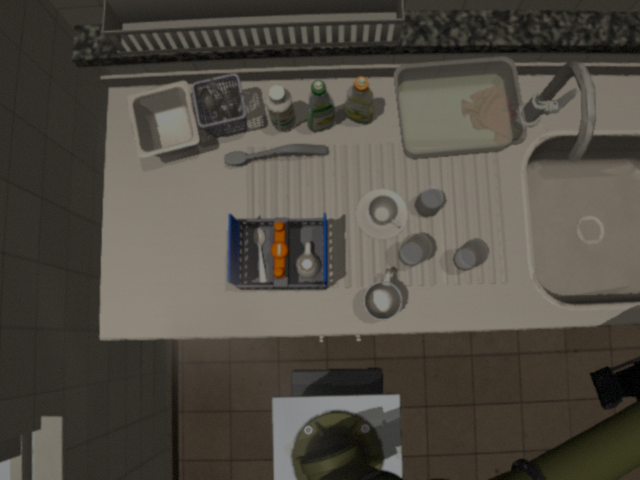

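View pics/side0.png

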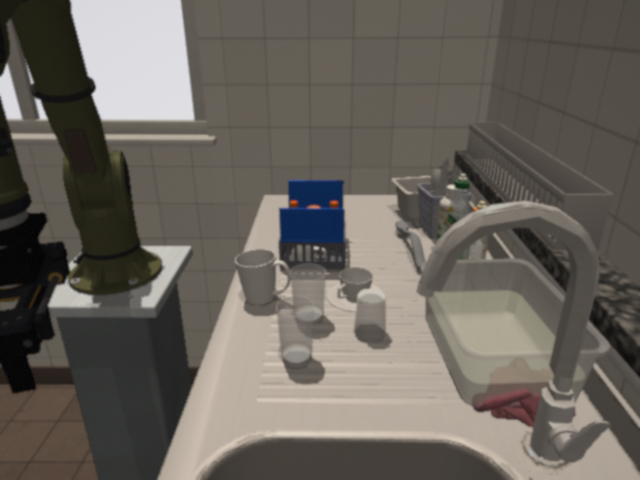

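The top view shows the cassette at about (280,255), the orange bar at (280,222)–(280,276), and blue flaps at x≈233 and x≈325. The mug is at (383,300) and the glasses at (412,250), (465,257) and (430,200). The side view shows both flaps standing, with the near one at (312,225).

```bash
cat > h.py <<'E'
from bench import ctrl
import cv2,numpy as np
from scipy.spatial.transform import Rotation as Ro
np.set_printoptions(precision=4,suppress=True)
def ray(n,uv):
    m=ctrl.camera_model(n); K=np.array([[m['fx'],0,m['cx']],[0,m['fy'],m['cy']],[0,0,1]])
    x=cv2.undistortPoints(np.float64(uv).reshape(-1,1,2),K,np.array([m['k1'],0,0,0.])).reshape(-1,2)
    R=np.array(m['R']);t=np.array(m['t'])
    return -R.T@t,np.c_[x,np.ones(len(x))]@R
def onz(n,uv,z):
    o,d=ray(n,uv); return o+d*((z-o[2])/d[:,2])[:,None]
def masks(im):
    h=cv2.cvtColor(im,cv2.COLOR_RGB2HSV)
    return cv2.inRange(h,(3,170,90),(18,255,255)),cv2.inRange(h,(100,150,40),(130,255,255))
E
python3 - <<'E'
from h import *
for n in("top","side"):
    im=cv2.imread(f"pics/{n}0.png")[:,:,::-1].copy()
    for nm,mk in zip(("or","bl"),masks(im)):
        c,_=cv2.findContours(mk,cv2.RETR_EXTERNAL,cv2.CHAIN_APPROX_NONE)
        for k in c:
            if cv2.contourArea(k)>15:
                print(n,nm,cv2.contourArea(k),cv2.boundingRect(k),np.array(cv2.boxPoints(cv2.minAreaRect(k))).round(1).tolist())
im=cv2.imread("pics/top0.png")[200:310,210:350]; im=cv2.resize(im,None,fx=5,fy=5,interpolation=cv2.INTER_CUBIC)
cv2.imwrite("pics/c0.png",np.clip(im*1.5,0,255).astype('uint8'))
E
```

```text
top or 554.5 (271, 222, 17, 56) [[271.0, 222.0], [287.0, 222.0], [287.0, 277.0], [271.0, 277.0]]
top bl 134.0 (323, 216, 4, 69) [[323.0, 284.0], [323.0, 216.0], [326.0, 216.0], [326.0, 284.0]]
top bl 129.5 (229, 215, 10, 32) [[229.0, 246.0], [229.0, 215.0], [238.0, 215.0], [238.0, 246.0]]
side or 23.5 (331, 201, 6, 6) [[331.0, 201.0], [336.0, 201.0], [336.0, 206.0], [331.0, 206.0]]
side or 19.5 (291, 201, 6, 5) [[291.0, 201.0], [296.0, 201.0], [296.0, 205.0], [291.0, 205.0]]
side bl 3305.5 (281, 181, 62, 62) [[281.0, 181.0], [342.0, 181.0], [342.0, 242.0], [281.0, 242.0]]
```

View pics/c0.png

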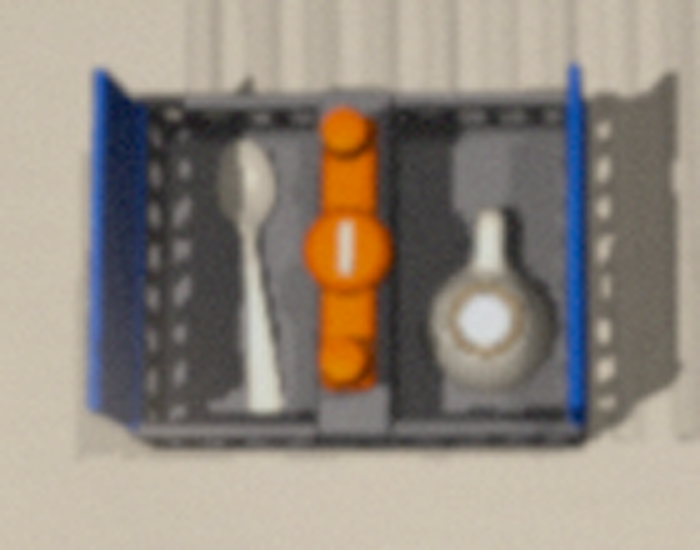

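The crop shows the far post top at crop (345,130), the hub at (347,250) and the near post at (345,356). The left flap's outer edge runs (98,68)–(93,408), leaning outwards. The right flap's edge runs (573,65)–(575,420), nearly upright.

```bash
python3 - <<'E'
from h import *
c=lambda p:(np.array(p)+.5)/5-.5+[210,200]
P=onz("top",c([(345,130),(345,356)]),.149);H=onz("top",c([(347,250)]),.133)
print(P,H,P.mean(0)); d=P[0]-P[1]; print("len",np.linalg.norm(d),"yaw",np.arctan2(d[1],d[0]))
ps=onz("side",[(333.5,201.5),(293.5,201.5)],.149);print("side posts",ps)
for nm,q in (("L",[(98,68),(93,408)]),("R",[(573,65),(575,420)])):
    for z in(.165,.173):print(nm,z,onz("top",c(q),z)[:,:2].tolist())
print("rim",onz("top",c([(135,435),(585,435),(590,95),(140,95)]),.085)[:,:2])
print("objs",onz("top",[(383,283),(412,240),(465,250),(430,193)],.11)[:,:2], onz("top",[(383,310),(412,262),(465,268),(430,210)],0)[:,:2])
s=ctrl.get_state();print(Ro.from_rotvec(s['tool_rot']).as_matrix())
E
```

```text
[[0.5583 0.1214 0.149 ]
 [0.4521 0.1228 0.149 ]] [[0.5039 0.1227 0.133 ]] [0.5052 0.1221 0.149 ]
len 0.10618980265084396 yaw -0.013388204651081951
side posts [[0.5578 0.1295 0.149 ]
 [0.4505 0.1288 0.149 ]]
L 0.165 [[0.5880391687839368, 0.23483602211779048], [0.429441437736174, 0.23724199446635008]]
L 0.173 [[0.5863383567602016, 0.23340348559580826], [0.42866870160755643, 0.23579537877106405]]
R 0.165 [[0.5827624818200181, 0.013716683560879498], [0.4181833448796415, 0.0169267819950567]]
R 0.173 [[0.5810925477032046, 0.013578084390354352], [0.4174764884110677, 0.01676939809817997]]
rim [[0.4236 0.2313]
 [0.4179 0.0139]
 [0.5842 0.0072]
 [0.5908 0.2283]]
objs [[ 0.4206 -0.12  ]
 [ 0.5214 -0.1935]
 [ 0.4936 -0.3196]
 [ 0.6355 -0.243 ]] [[ 0.3616 -0.1259]
 [ 0.4818 -0.205 ]
 [ 0.4622 -0.3408]
 [ 0.6163 -0.2585]]
[[ 0.9542  0.2992 -0.0005]
 [ 0.2992 -0.9542  0.0016]
 [-0.     -0.0017 -1.    ]]
```

Request:
{"api": "step_arm", "payload": {"commands": [{"travel":[0.035,-0.034,0],"turn":[0,0,4]},{"travel":[0.07,-0.069,0],"turn":[0,0,8]},{"travel":[0.105,-0.104,0],"turn":[0,0,12]},{"travel":[0.14,-0.139,0],"turn":[0,0,16]},{"travel":[0.175,-0.174,0],"turn":[0,0,18.3]}], "gripper": 0, "force": 20}}

```text
time: 0.6
position: [0.3098, -0.3998, 0.2362]
tool_rot: [-3.141, 0.028, 0.001]
ft_force: [0.4, -0.6, -0.2]
grip_width: 0.635
grip_force: 0.0
```

```bash
cat >> h.py <<'E'
C=np.array([.5045,.1225]);W=-.015
def cas(p,y): # cassette -> world xy
    c,s=np.cos(W),np.sin(W); return C+np.array([c*p-s*y,s*p+c*y])
def to(xy,z,yaw=W):  # travel/turn from now to TCP xy,z with tool x at yaw
    s=ctrl.get_state();R=Ro.from_rotvec(s['tool_rot'])
    D=Ro.from_matrix(np.array([[np.cos(yaw),np.sin(yaw),0],[np.sin(yaw),-np.cos(yaw),0],[0,0,-1]]).T)
    return R.inv().apply(np.r_[xy,z]-s['position']).round(4),np.degrees((R.inv()*D).as_rotvec()).round(2)
def st():
    s=ctrl.get_state();print(s['time'],s['position'],s['ft_force'],s['grip_width'],s['joint_positions'])
E
python3 -c "
from h import *
st();print(to(cas(0,-155),.2) if 0 else to(cas(0,-.16),.2))"
```

```text
0.6 [ 0.3098 -0.3998  0.2362] [ 0.447  -0.6272 -0.1824] 0.634825226585931 [ 1.0519  0.0237 -0.1956  1.7962  0.0049  1.3226 -0.7337]
(array([ 0.1857, -0.3657,  0.0362]), array([-0.01,  0.02, -0.17]))
```

Request:
{"api": "step_arm", "payload": {"commands": [{"travel":[0.023,-0.042,0],"turn":[0,0,0]},{"travel":[0.046,-0.084,0],"turn":[0,0,0]},{"travel":[0.069,-0.126,0],"turn":[0,0,0]},{"travel":[0.092,-0.168,0],"turn":[0,0,0]},{"travel":[0.115,-0.21,0],"turn":[0,0,0]}]}}

```text
time: 1.1
position: [0.428, -0.1918, 0.2364]
tool_rot: [3.141, -0.025, -0.0]
ft_force: [1.3, -0.7, 1.5]
grip_width: 0.172
grip_force: 0.0
```

Request:
{"api": "step_arm", "payload": {"commands": [{"travel":[0.023,-0.042,0],"turn":[0,0,0]},{"travel":[0.046,-0.084,0],"turn":[0,0,0]},{"travel":[0.07,-0.12,0],"turn":[0,0,0]},{"travel":[0.072,-0.145,0.03],"turn":[0,0,0]},{"travel":[0.072,-0.155,0.06],"turn":[0,0,0]}]}}

```text
time: 1.6
position: [0.5031, -0.036, 0.1764]
tool_rot: [-3.141, 0.016, -0.003]
ft_force: [0.2, -1.1, 0.5]
grip_width: 0.005
grip_force: 0.0
```

```bash
python3 - <<'E'
from h import *
st()
# right-flap arc: corner path, finger half 15 mm, tip 14 mm ahead of TCP
for a in np.radians([90,75,60,45,30,15,0]):
    r=.062; y=-.106+r*np.cos(a)-.006*np.sin(a)-.015; z=.085+r*np.sin(a)+.006*np.cos(a)+.014
    print(np.degrees(a).round(),to(cas(0,y),z))
im=ctrl.get_image("wrist");cv2.imwrite("pics/w1.png",im[:,:,::-1])
E
```

```text
1.6 [ 0.5031 -0.036   0.1764] [ 0.1872 -1.0551  0.4608] 0.005450721086180367 [ 0.6333  0.0868 -0.6386  1.8682  0.0544  1.202  -1.6043]
90.0 (array([-0.0009, -0.0315,  0.0154]), array([-0.06, -0.12,  0.26]))
75.0 (array([-0.0008, -0.0477,  0.016 ]), array([-0.06, -0.12,  0.26]))
60.0 (array([-0.0008, -0.0633,  0.0207]), array([-0.06, -0.12,  0.26]))
45.0 (array([-0.0007, -0.077 ,  0.0294]), array([-0.06, -0.12,  0.26]))
30.0 (array([-0.0007, -0.0881,  0.0413]), array([-0.06, -0.12,  0.26]))
15.0 (array([-0.0007, -0.0958,  0.0556]), array([-0.06, -0.12,  0.26]))
0.0 (array([-0.0007, -0.0994,  0.0715]), array([-0.06, -0.12,  0.26]))
```

View pics/w1.png

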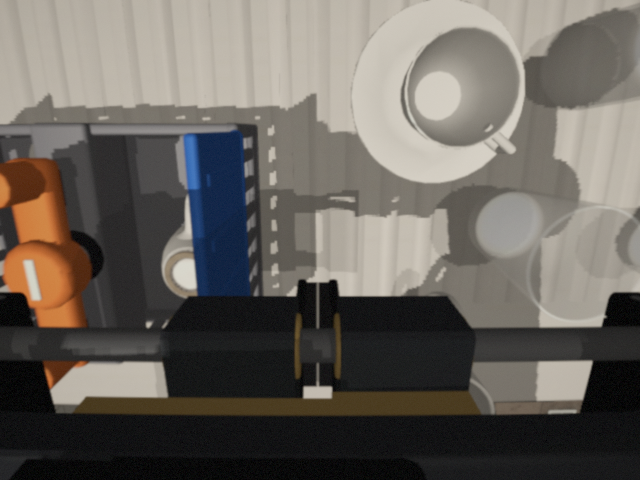

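The wrist view shows the blue right flap at columns 190–245, clear of the closed fingers at column 318. I'm starting the fold along the arc.

Request:
{"api": "step_arm", "payload": {"commands": [{"travel":[0,-0.02,0.015],"turn":[0,0,0]},{"travel":[0,-0.0315,0.0155],"turn":[0,0,0]},{"travel":[0,-0.04,0.0155],"turn":[0,0,0]},{"travel":[0,-0.048,0.016],"turn":[0,0,0]},{"travel":[0,-0.056,0.018],"turn":[0,0,0]}]}}

```text
time: 2.15
position: [0.5038, 0.0151, 0.1599]
tool_rot: [3.139, -0.027, 0.004]
ft_force: [0.1, -3.2, 2.2]
grip_width: 0.006
grip_force: 1.4
```

Request:
{"api": "step_arm", "payload": {"commands": [{"travel":[0,-0.008,0.003],"turn":[0,0,0]},{"travel":[0,-0.0145,0.007],"turn":[0,0,0]},{"travel":[0,-0.021,0.0115],"turn":[0,0,0]},{"travel":[0,-0.027,0.017],"turn":[0,0,0]},{"travel":[0,-0.032,0.0235],"turn":[0,0,0]}]}}

```text
time: 2.65
position: [0.5036, 0.0493, 0.1347]
tool_rot: [-3.141, 0.024, -0.001]
ft_force: [0.2, -0.0, 3.0]
grip_width: 0.005
grip_force: 1.4
```

Request:
{"api": "step_arm", "payload": {"commands": [{"travel":[0,-0.004,0.007],"turn":[0,0,0]},{"travel":[0,-0.0075,0.014],"turn":[0,0,0]},{"travel":[0,-0.0095,0.022],"turn":[0,0,0]},{"travel":[0,-0.0113,0.028],"turn":[0,0,0]},{"travel":[0,-0.0113,0.0295],"turn":[0,0,0]}]}}

```text
time: 3.15
position: [0.5034, 0.06, 0.1053]
tool_rot: [-3.141, 0.024, 0.001]
ft_force: [-3.4, 0.9, 12.5]
grip_width: 0.007
grip_force: 6.6
```

```bash
python3 -c "
from h import *
st()"
```

```text
3.15 [0.5034 0.06   0.1053] [-3.3618  0.8693 12.4612] 0.006760606137693173 [ 0.4882  0.1879 -0.7117  1.9359  0.1391  1.0676 -1.8682]
```

Request:
{"api": "step_arm", "payload": {"commands": [{"travel":[0,0,0],"turn":[0,0,0]},{"travel":[0,0,-0.04],"turn":[0,0,0]},{"travel":[0,0,-0.08],"turn":[0,0,0]},{"travel":[0,-0.01,-0.12],"turn":[0,0,0]},{"travel":[0,-0.04,-0.145],"turn":[0,0,0]}]}}

```text
time: 3.65
position: [0.5051, 0.096, 0.2524]
tool_rot: [3.139, -0.035, 0.002]
ft_force: [0.7, -0.1, 0.9]
grip_width: 0.003
grip_force: 0.0
```

Request:
{"api": "step_arm", "payload": {"commands": [{"travel":[0,-0.04,0],"turn":[0,0,0]},{"travel":[0,-0.085,0],"turn":[0,0,0]},{"travel":[0,-0.13,0],"turn":[0,0,0]},{"travel":[0,-0.165,0],"turn":[0,0,0]},{"travel":[0,-0.182,0.015],"turn":[0,0,0]}]}}

```text
time: 4.15
position: [0.5064, 0.2855, 0.2361]
tool_rot: [-3.139, 0.018, -0.002]
ft_force: [0.1, 0.0, 0.4]
grip_width: 0.009
grip_force: 0.0
```

```bash
python3 - <<'E'
from h import *
st()
for a in np.radians([90,75,60,45,30,15,0]):
    r=.062; y=.106-r*np.cos(a)+.006*np.sin(a)+.015; z=.085+r*np.sin(a)+.006*np.cos(a)+.014
    print(np.degrees(a).round(),to(cas(0,y),z))
im=ctrl.get_image("top");_,b=masks(im);cv2.imwrite("pics/t2.png",cv2.resize(im[190:320,190:400,::-1],None,fx=3.5,fy=3.5))
E
```

```text
4.15 [0.5064 0.2855 0.2361] [0.1249 0.0086 0.434 ] 0.009160586578756059 [ 0.1815  0.2755 -0.8762  1.6061  0.2143  1.3589 -2.3032]
90.0 (array([0.0003, 0.0362, 0.075 ]), array([-0.14, -0.06,  0.2 ]))
75.0 (array([0.0003, 0.0525, 0.0755]), array([-0.14, -0.06,  0.2 ]))
60.0 (array([0.0002, 0.0681, 0.0802]), array([-0.14, -0.06,  0.2 ]))
45.0 (array([0.0002, 0.0819, 0.0888]), array([-0.14, -0.06,  0.2 ]))
30.0 (array([0.0001, 0.093 , 0.1006]), array([-0.14, -0.06,  0.2 ]))
15.0 (array([0.0001, 0.1007, 0.115 ]), array([-0.14, -0.06,  0.2 ]))
0.0 (array([0.    , 0.1044, 0.1308]), array([-0.14, -0.06,  0.2 ]))
```

View pics/t2.png

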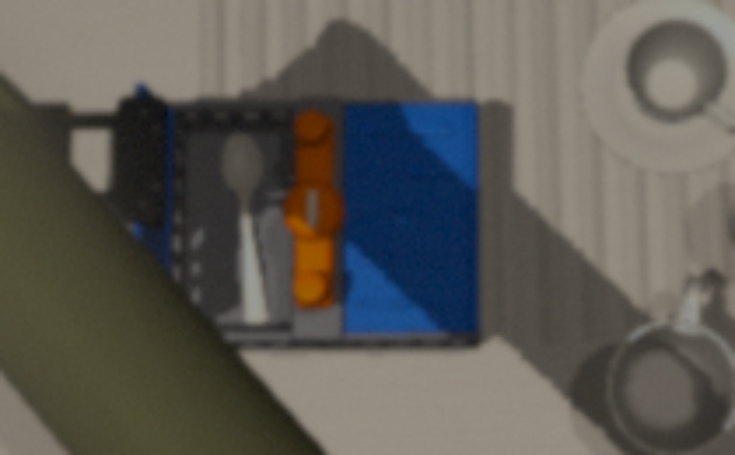

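The right flap lies shut in this view: blue at crop (345–478, 100–335), flush with the rim. The bar is still up and along the bridge. Next is the left flap.

Request:
{"api": "step_arm", "payload": {"commands": [{"travel":[0,0,0.04],"turn":[0,0,0]},{"travel":[0,0.015,0.075],"turn":[0,0,0]},{"travel":[0,0.03,0.075],"turn":[0,0,0]},{"travel":[0,0.0365,0.075],"turn":[0,0,0]},{"travel":[0,0.045,0.075],"turn":[0,0,0]}]}}

```text
time: 4.7
position: [0.5061, 0.2366, 0.1605]
tool_rot: [-3.14, 0.025, 0.001]
ft_force: [-0.1, 2.8, -1.3]
grip_width: 0.005
grip_force: 1.2
```

Request:
{"api": "step_arm", "payload": {"commands": [{"travel":[0,0.008,0.0005],"turn":[0,0,0]},{"travel":[0,0.016,0.0025],"turn":[0,0,0]},{"travel":[0,0.023,0.005],"turn":[0,0,0]},{"travel":[0,0.03,0.009],"turn":[0,0,0]},{"travel":[0,0.037,0.014],"turn":[0,0,0]}]}}

```text
time: 5.2
position: [0.5063, 0.1986, 0.1467]
tool_rot: [3.141, -0.025, 0.002]
ft_force: [-1.0, 0.3, 1.5]
grip_width: 0.003
grip_force: 1.1
```

Request:
{"api": "step_arm", "payload": {"commands": [{"travel":[0,0.006,0.0055],"turn":[0,0,0]},{"travel":[0,0.011,0.0115],"turn":[0,0,0]},{"travel":[0,0.015,0.019],"turn":[0,0,0]},{"travel":[0,0.019,0.027],"turn":[0,0,0]},{"travel":[0,0.0215,0.035],"turn":[0,0,0]}]}}

```text
time: 5.7
position: [0.5057, 0.1776, 0.1108]
tool_rot: [-3.141, 0.025, -0.001]
ft_force: [0.3, 0.7, 1.6]
grip_width: 0.007
grip_force: 0.9
```

```bash
python3 -c "
from h import *
st();print(to(cas(0,.050),.105))"
```

```text
5.7 [0.5057 0.1776 0.1108] [0.3033 0.7029 1.6414] 0.006588364052096244 [ 0.3404  0.2732 -0.8194  1.862   0.2232  1.1002 -2.1492]
(array([-0.0004,  0.0051,  0.0058]), array([-0.01, -0.03, -0.05]))
```

Request:
{"api": "step_arm", "payload": {"commands": [{"travel":[0,0.002,0.003],"turn":[0,0,0]},{"travel":[0,0.002,0.006],"turn":[0,0,0]},{"travel":[0,0.002,0.007],"turn":[0,0,0]},{"travel":[0,0.002,0.007],"turn":[0,0,0]}]}}

```text
time: 6.1
position: [0.5049, 0.1755, 0.1053]
tool_rot: [3.139, -0.024, -0.002]
ft_force: [-4.8, -3.2, 9.7]
grip_width: 0.005
grip_force: 5.0
```

Request:
{"api": "step_arm", "payload": {"commands": [{"travel":[0,0,-0.03],"turn":[0,0,0]},{"travel":[0,0,-0.06],"turn":[0,0,-8]},{"travel":[0,0.0,-0.09],"turn":[0,0,-16]},{"travel":[0,0.02,-0.1],"turn":[0,0,-24]},{"travel":[0,0.04,-0.1],"turn":[0,0,-32]}]}}

```text
time: 6.6
position: [0.5054, 0.1367, 0.2063]
tool_rot: [3.022, 0.855, 0.005]
ft_force: [0.3, 0.1, -0.1]
grip_width: 0.003
grip_force: 0.0
```

```bash
python3 -c "
from h import *
st();print(to(cas(0,0),.17,W+np.pi/2))"
```

```text
6.6 [0.5054 0.1367 0.2063] [ 0.2846  0.1302 -0.0805] 0.0032212876695995947 [ 0.5198  0.1414 -0.8954  1.7815  0.1164  1.2704 -1.4247]
(array([-0.0083,  0.0116,  0.0363]), array([  0.15,  -0.1 , -57.57]))
```

Request:
{"api": "step_arm", "payload": {"commands": [{"travel":[-0.002,0.003,0],"turn":[0,0,-8]},{"travel":[-0.004,0.006,0],"turn":[0,0,-16]},{"travel":[-0.006,0.009,0],"turn":[0,0,-24]},{"travel":[-0.0083,0.0116,0],"turn":[0,0,-32]},{"travel":[-0.0083,0.0116,0],"turn":[0,0,-40]}]}}

```text
time: 7.1
position: [0.5032, 0.1211, 0.2041]
tool_rot: [2.551, 1.834, -0.002]
ft_force: [-0.4, -0.4, -0.0]
grip_width: 0.003
grip_force: 0.0
```

Request:
{"api": "step_arm", "payload": {"commands": [{"travel":[0,0,0],"turn":[0,0,-8]},{"travel":[0,0,0],"turn":[0,0,-16]},{"travel":[0,0,0],"turn":[0,0,-17.6]},{"travel":[0,0,0],"turn":[0,0,-17.6]}]}}

```text
time: 7.5
position: [0.5034, 0.1217, 0.2042]
tool_rot: [-2.248, -2.194, 0.001]
ft_force: [0.3, -0.5, 0.6]
grip_width: 0.005
grip_force: 0.0
```

```bash
python3 - <<'E'
from h import *
s=ctrl.get_state();st();print(to(cas(0,0),.149,W+np.pi/2))
m=ctrl.camera_model("wrist");im=ctrl.get_image("wrist");cv2.imwrite("pics/w3.png",im[:,:,::-1])
T=np.array(m['T_tool_cam']);R=Ro.from_rotvec(s['tool_rot']).as_matrix()
K=np.array([[m['fx'],0,m['cx']],[0,m['fy'],m['cy']],[0,0,1]])
np.savez("w3.npz",T=T,R=R,p=s['position'],K=K,k=m['k1'])
E
```

```text
7.5 [0.5034 0.1217 0.2042] [ 0.2665 -0.4821  0.554 ] 0.004815043443823413 [ 0.6306  0.1468 -0.9844  1.7924  0.1279  1.2706 -0.4115]
(array([0.0009, 0.0011, 0.0552]), array([-0.04,  0.01, -0.55]))
```

View pics/w3.png

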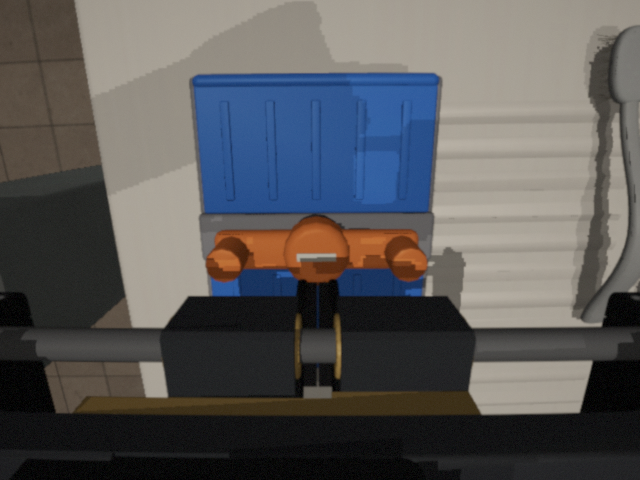

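The wrist view shows both flaps shut. The hub is at about (317,250), the posts at (224,266) and (409,266), and the fingers are centred on it at column 318.

```bash
python3 - <<'E'
from h import *
d=np.load("w3.npz")
for uv,z in(((224,266),.149),((409,266),.149),((316.5,249),.133)):
    x=cv2.undistortPoints(np.float64([[uv]]),d['K'],np.array([float(d['k']),0,0,0])).ravel()
    o=d['p']+d['R']@d['T'][:3,3]; v=d['R']@d['T'][:3,:3]@np.r_[x,1]
    print(o+v*(z-o[2])/v[2])
E
```

```text
[0.4495 0.1259 0.149 ]
[0.5565 0.1233 0.149 ]
[0.5031 0.1298 0.133 ]
```

Request:
{"api": "step_arm", "payload": {"commands": [{"travel":[0.001,0.001,0.02],"turn":[0,0,0]},{"travel":[0.001,0.001,0.04],"turn":[0,0,0]},{"travel":[0.001,0.001,0.052],"turn":[0,0,0]},{"travel":[0.001,0.001,0.056],"turn":[0,0,0]},{"travel":[0.001,0.001,0.06],"turn":[0,0,0]}]}}

```text
time: 8.05
position: [0.5039, 0.1224, 0.1448]
tool_rot: [-2.247, -2.195, 0.004]
ft_force: [-4.8, -1.3, 7.1]
grip_width: 0.003
grip_force: 3.4
```

Request:
{"api": "step_arm", "payload": {"commands": [{"travel":[0,0,0.003],"turn":[0,0,0]},{"travel":[0,0,0.006],"turn":[0,0,0]},{"travel":[0,0,0.009],"turn":[0,0,0]},{"travel":[0,0,0.0115],"turn":[0,0,0]},{"travel":[0,0,0.013],"turn":[0,0,0]}]}}

```text
time: 8.55
position: [0.5044, 0.1227, 0.1332]
tool_rot: [2.247, 2.195, -0.003]
ft_force: [-7.9, -2.8, 18.7]
grip_width: 0.008
grip_force: 9.3
```

Request:
{"api": "step_arm", "payload": {"commands": [{"travel":[0,0,0.0005],"turn":[0,0,0]},{"travel":[0,0,0.001],"turn":[0,0,0]},{"travel":[0,0,0.001],"turn":[0,0,0]}]}}

```text
time: 8.85
position: [0.5044, 0.1227, 0.1332]
tool_rot: [2.246, 2.195, -0.004]
ft_force: [-8.4, -2.6, 17.5]
grip_width: 0.005
grip_force: 8.8
```

Request:
{"api": "step_arm", "payload": {"commands": [{"travel":[0,0,-0.02],"turn":[0,0,0]},{"travel":[0,0,-0.045],"turn":[0,0,0]},{"travel":[0,0,-0.045],"turn":[0,0,0]}]}}

```text
time: 9.15
position: [0.5073, 0.1237, 0.1794]
tool_rot: [2.244, 2.192, 0.008]
ft_force: [0.6, -0.3, 0.2]
grip_width: 0.004
grip_force: 0.0
```

```bash
sed -i 's/C=np.array.*;W/C=np.array([.5038,.124]);W/' h.py; python3 - <<'E'
from h import *
st()
print("pre",to(cas(-.054,-.035),.178,W+np.pi/2),to(cas(-.054,-.035),.131,W+np.pi/2))
for th in range(0,96,8):
    t=np.radians(th);p=.054*np.array([-np.cos(t),np.sin(t)])-.0205*np.array([np.sin(t),np.cos(t)])
    print(th,cas(*p).round(4))
E
```

```text
9.15 [0.5073 0.1237 0.1794] [ 0.5713 -0.2655  0.1707] 0.0038409953091435877 [ 0.6143  0.1795 -0.9825  1.8208  0.1612  1.2179 -0.439 ]
pre (array([-0.0352, -0.0572,  0.0009]), array([ 0.4 , -0.03, -0.47])) (array([-0.0352, -0.0575,  0.0479]), array([ 0.4 , -0.03, -0.47]))
0 [0.4495 0.1043]
8 [0.4473 0.1121]
16 [0.4462 0.12  ]
24 [0.4462 0.1281]
32 [0.4473 0.1361]
40 [0.4495 0.1438]
48 [0.4528 0.1512]
56 [0.4571 0.158 ]
64 [0.4623 0.1642]
72 [0.4683 0.1696]
80 [0.475  0.1741]
88 [0.4822 0.1776]
```

Request:
{"api": "step_arm", "payload": {"commands": [{"travel":[-0.018,-0.028,0],"turn":[0,0,0]},{"travel":[-0.035,-0.057,0.001],"turn":[0,0,-0.5]},{"travel":[-0.035,-0.057,0.02],"turn":[0,0,-0.5]},{"travel":[-0.035,-0.0575,0.048],"turn":[0,0,-0.5]},{"travel":[-0.035,-0.0575,0.048],"turn":[0,0,-0.5]}]}}

```text
time: 9.65
position: [0.4439, 0.0883, 0.1252]
tool_rot: [-2.235, -2.204, 0.006]
ft_force: [-0.2, 0.8, -0.6]
grip_width: 0.001
grip_force: 0.0
```

```bash
cat > turn.py <<'E'
from h import *
st()
for th in [0,8,16,24,32,40,48,56,64,72,80,88,92,95]:
    t=np.radians(th);p=.054*np.array([-np.cos(t),np.sin(t)])-.0205*np.array([np.sin(t),np.cos(t)])
    a,b=to(cas(*p),.131,W+np.pi/2-t);print(th,a,b)
E
python3 turn.py
```

```text
9.65 [0.4439 0.0883 0.1252] [-0.1934  0.8011 -0.6391] 0.0007248400009150748 [ 0.7391  0.0447 -0.9976  2.0261  0.0417  1.0964 -0.2915]
0 [ 0.0161  0.0053 -0.0058] [-0.27  0.05  0.04]
8 [ 0.0238  0.003  -0.0058] [-0.27  0.07  8.04]
16 [ 0.0318  0.0018 -0.0058] [-0.26  0.09 16.04]
24 [ 0.0399  0.0017 -0.0058] [-0.26  0.11 24.04]
32 [ 0.0478  0.0027 -0.0059] [-0.25  0.13 32.04]
40 [ 0.0556  0.0048 -0.0059] [-0.24  0.14 40.04]
48 [ 0.063   0.008  -0.0059] [-0.23  0.16 48.04]
56 [ 0.0699  0.0122 -0.0059] [-0.22  0.18 56.04]
64 [ 0.0762  0.0173 -0.006 ] [-0.21  0.2  64.04]
72 [ 0.0816  0.0232 -0.006 ] [-0.2   0.22 72.04]
80 [ 0.0862  0.0298 -0.006 ] [-0.19  0.23 80.04]
88 [ 0.0898  0.037  -0.0061] [-0.18  0.25 88.04]
92 [ 0.0913  0.0408 -0.0061] [-0.17  0.26 92.04]
95 [ 0.0922  0.0436 -0.0061] [-0.16  0.26 95.04]
```

Request:
{"api": "step_arm", "payload": {"commands": [{"travel":[0.0,0.005,-0.006],"turn":[0,0,0]},{"travel":[0.01,0.005,-0.006],"turn":[0,0,0]},{"travel":[0.016,0.005,-0.006],"turn":[0,0,0]},{"travel":[0.024,0.003,-0.006],"turn":[0,0,8]},{"travel":[0.032,0.002,-0.006],"turn":[0,0,16]}]}}

```text
time: 10.15
position: [0.4496, 0.121, 0.1344]
tool_rot: [2.525, 1.865, 0.0]
ft_force: [1.2, -4.0, 1.4]
grip_width: 0.005
grip_force: 1.5
```

```bash
python3 turn.py
```

```text
10.15 [0.4496 0.121  0.1344] [ 1.2199 -3.9753  1.3843] 0.005159760530940806 [ 0.6748  0.0688 -1.0116  1.9923  0.0671  1.1129 -0.6639]
0 [-0.016   0.0048  0.0034] [  0.09   0.07 -16.25]
8 [-0.0092  0.0004  0.0034] [ 0.1   0.07 -8.25]
16 [-0.0019 -0.003   0.0034] [ 0.1   0.06 -0.25]
24 [ 0.0058 -0.0054  0.0034] [0.1  0.05 7.75]
32 [ 0.0138 -0.0066  0.0034] [ 0.11  0.05 15.75]
40 [ 0.0218 -0.0068  0.0034] [ 0.11  0.04 23.75]
48 [ 0.0298 -0.0058  0.0034] [ 0.11  0.03 31.75]
56 [ 0.0376 -0.0037  0.0034] [ 0.12  0.02 39.75]
64 [ 0.045  -0.0006  0.0034] [ 0.12  0.01 47.75]
72 [0.0519 0.0036 0.0034] [ 0.12  0.01 55.75]
80 [0.0582 0.0086 0.0034] [ 0.12 -0.   63.75]
88 [0.0637 0.0145 0.0034] [ 0.12 -0.01 71.75]
92 [0.0661 0.0177 0.0034] [ 0.12 -0.02 75.75]
95 [0.0678 0.0203 0.0034] [ 0.12 -0.02 78.75]
```

Request:
{"api": "step_arm", "payload": {"commands": [{"travel":[0.006,-0.005,0.003],"turn":[0,0,8]},{"travel":[0.014,-0.0065,0.003],"turn":[0,0,16]},{"travel":[0.022,-0.007,0.003],"turn":[0,0,24]},{"travel":[0.03,-0.006,0.003],"turn":[0,0,32]},{"travel":[0.0375,-0.004,0.003],"turn":[0,0,40]}]}}

```text
time: 10.65
position: [0.4556, 0.1579, 0.1307]
tool_rot: [3.011, 0.889, -0.002]
ft_force: [-1.8, -3.2, -0.1]
grip_width: 0.002
grip_force: 1.6
```

```bash
python3 turn.py
```

```text
10.65 [0.4556 0.1579 0.1307] [-1.8187 -3.2309 -0.0942] 0.0020744020641538462 [ 0.5527  0.1311 -0.9859  1.9588  0.1233  1.115  -1.4806]
0 [-0.0342  0.0417 -0.0002] [  0.01   0.14 -56.24]
8 [-0.0319  0.034  -0.0002] [  0.02   0.14 -48.24]
16 [-0.0285  0.0266 -0.0002] [  0.03   0.13 -40.24]
24 [-0.0241  0.0199 -0.0002] [  0.04   0.13 -32.24]
32 [-0.0188  0.0138 -0.0002] [  0.04   0.13 -24.24]
40 [-0.0127  0.0085 -0.0002] [  0.05   0.12 -16.24]
48 [-0.006   0.0041 -0.0003] [ 0.06  0.12 -8.24]
56 [ 0.0013  0.0007 -0.0003] [ 0.07  0.11 -0.24]
64 [ 0.009  -0.0017 -0.0003] [0.08 0.11 7.76]
72 [ 0.017  -0.0029 -0.0003] [ 0.08  0.1  15.76]
80 [ 0.0251 -0.0031 -0.0003] [ 0.09  0.1  23.76]
88 [ 0.0331 -0.0021 -0.0003] [ 0.1   0.09 31.76]
92 [ 0.037  -0.0012 -0.0004] [ 0.1   0.09 35.76]
95 [ 0.0399 -0.0003 -0.0004] [ 0.11  0.09 38.76]
```

Request:
{"api": "step_arm", "payload": {"commands": [{"travel":[0.009,-0.0015,0],"turn":[0,0,8]},{"travel":[0.017,-0.003,0],"turn":[0,0,16]},{"travel":[0.025,-0.003,0],"turn":[0,0,24]},{"travel":[0.031,-0.0025,0],"turn":[0,0,32]},{"travel":[0.034,-0.002,0],"turn":[0,0,34]}]}}

```text
time: 11.15
position: [0.4826, 0.1786, 0.1305]
tool_rot: [3.14, -0.027, -0.004]
ft_force: [-2.5, -2.5, 0.3]
grip_width: 0.002
grip_force: 1.8
```

```bash
python3 turn.py | tail -4; python3 - <<'E'
from h import *
im=ctrl.get_image("wrist");cv2.imwrite("pics/w4.png",im[:,:,::-1])
E
```

```text
80 [-0.0075  0.0047 -0.0005] [  0.06   0.15 -10.11]
88 [-0.0003  0.001  -0.0005] [ 0.07  0.15 -2.11]
92 [ 0.0034 -0.0004 -0.0005] [0.08 0.14 1.89]
95 [ 0.0063 -0.0013 -0.0005] [0.08 0.14 4.89]
```

View pics/w4.png

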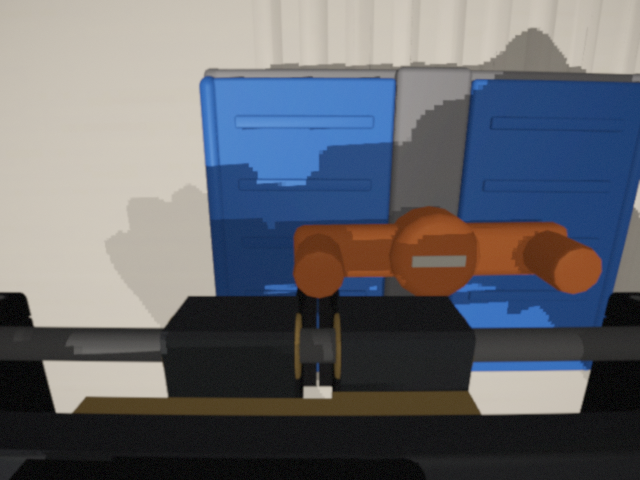

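The wrist view shows the bar lying nearly across both flaps, with posts at (319,265) and (577,270) and the hub at (432,250). The force is still low, so I'll push on to the stop.

Request:
{"api": "step_arm", "payload": {"commands": [{"travel":[0.0015,0,0],"turn":[0,0,0]},{"travel":[0.003,0,0],"turn":[0,0,0]},{"travel":[0.004,0,0],"turn":[0,0,0]}]}}

```text
time: 11.5
position: [0.4845, 0.1788, 0.1302]
tool_rot: [3.141, -0.019, -0.009]
ft_force: [-9.0, -1.2, 3.7]
grip_width: 0.008
grip_force: 4.9
```

Request:
{"api": "step_arm", "payload": {"commands": [{"travel":[0.001,0,0],"turn":[0,0,0]},{"travel":[0.002,0,0],"turn":[0,0,0]},{"travel":[0.002,0,0],"turn":[0,0,0]}]}}

```text
time: 11.8
position: [0.485, 0.179, 0.13]
tool_rot: [3.14, -0.018, -0.014]
ft_force: [-11.5, -1.5, 5.6]
grip_width: 0.006
grip_force: 6.2
```

Request:
{"api": "step_arm", "payload": {"commands": [{"travel":[-0.01,0,0],"turn":[0,0,0]},{"travel":[-0.022,0,0],"turn":[0,0,0]},{"travel":[-0.022,0,-0.04],"turn":[0,0,0]},{"travel":[-0.022,0,-0.085],"turn":[0,0,0]},{"travel":[-0.022,0,-0.13],"turn":[0,0,0]}]}}

```text
time: 12.3
position: [0.4673, 0.1795, 0.2625]
tool_rot: [-3.141, 0.019, -0.004]
ft_force: [0.7, 0.2, -0.1]
grip_width: 0.007
grip_force: 0.0
```

Request:
{"api": "step_arm", "payload": {"commands": [{"travel":[0,-0.04,0],"turn":[0,0,0]},{"travel":[0,-0.08,0],"turn":[0,0,0]},{"travel":[0,-0.1,0],"turn":[0,0,0]},{"travel":[0,-0.1,0],"turn":[0,0,0]}]}}

```text
time: 12.7
position: [0.4676, 0.2833, 0.2614]
tool_rot: [-3.137, 0.01, -0.002]
ft_force: [-0.5, 0.4, -0.7]
grip_width: 0.007
grip_force: 0.0
```

```bash
python3 - <<'E'
from h import *
st()
a=ctrl.get_image("wrist");b=cv2.resize(ctrl.get_image("top")[190:320,190:350],(591,480))
cv2.imwrite("pics/f.png",cv2.resize(np.hstack([a,b])[:,:,::-1],(800,312)))
E
```

```text
12.7 [0.4676 0.2833 0.2614] [-0.5217  0.445  -0.7315] 0.0071088381601683934 [ 0.3172  0.1931 -1.0156  1.6485  0.1641  1.3887 -2.2967]
```

View pics/f.png

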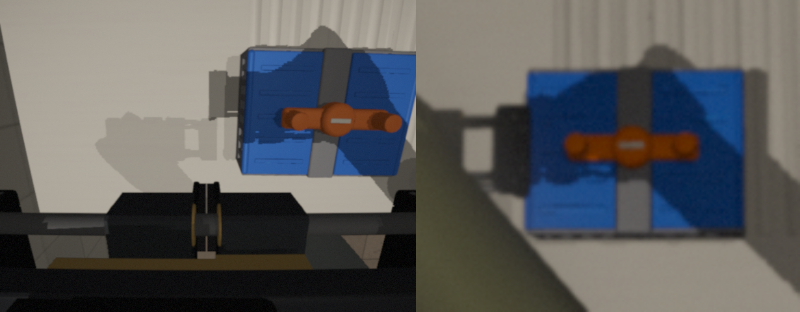

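Both views show the flaps flush and the bar straight across them: in the top view the posts are at (577,147) and (687,147) and the hub at (632,147). The arm is clear, so I'm handing in.

```bash
python3 -c "
from bench import ctrl
print(ctrl.close_job())"
```

```text
the job is handed in; nothing more can be done
None
```

The job is handed in at about 13 s with no verdict returned: both flaps folded shut (right, then left), the clamp bar pressed to its stop and turned across them to its stop, the arm clear, and the mug and glasses not touched.

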